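# Make up the drilling kit and the planing kit

### The job

Make up two job kits in the steel trays. Red tray, drilling kit: lay the short, wide, dark hardwood board flat in the larger compartment, stand the hole saw on that board, teeth down, with all its teeth on the wood, and lay the chuck key flat in the smaller compartment; blue tray, planing kit: lay the long, narrow, pale timber board flat along the tray and set the block plane on it, lengthwise and with its sole squarely on the board. The two cutting tools must never touch the metal of the trays, so each board goes in before its tool; leave the thick offcut, the tape measure and the screw jar where they are.

Things in the scene. Friction and masses are not known exactly. Their poses are not given: they have to be found in the camera images.
- red_tray: Open red steel tray with divider, fixed; outside 136 (x) x 223 (y) x 25 mm high, wire handle at each y end. Origin at the centre of its underside; z up, y along its length. Inside 130 mm along x; floor top at z = 4 mm. A divider (top at z = 20 mm) makes a larger compartment, y = -108 to +23 mm (middle y = -43), and a smaller one, y = +26 to +108 mm (middle y = +67).
- blue_tray: Open blue sheet-steel tray without divider, fixed to the bench, outside 136 (x) x 201 (y) x 25 mm high, wire handle at each y end. Origin at the centre of its underside; z up, y along its length. Inside 130 (x) x 195 mm (y), floor top at z = 4 mm.
- short_board: Short wide board of dark brown hardwood, a plain block 60 (x) x 100 (y) x 18 mm (z), lying flat, 18 mm high. Origin at the centre of its underside; y along its length. Grasp across its 60 mm width.
- long_board: Long narrow pale timber board, a plain block 45 (x) x 160 (y) x 22 mm (z), lying flat, 22 mm high. Origin at the centre of its underside; y along its length. Grasp across its 45 mm width.
- hole_saw: Dark red hole saw, an upright cylinder 44 mm across and 55 mm high over its grey shank, standing teeth down. Origin at the centre of its toothed underside, z up. Treat it as a plain cylinder of 44 mm diameter for grasping.
- chuck_key: Grey steel drill chuck key lying flat, T-shaped. Origin near its middle, 2 mm below the surface it lies on, z up. Its shank is a round bar 10 mm thick along x from x = -31 to +35 mm, its axis 5 mm above that surface; its cross bar, 6 mm thick, runs along y (60 mm long) at x = +22 mm. Grasp the shank near x = 0, across y.
- block_plane: Small block plane standing on its sole: grey sole 46 (x) x 130 (y) x 12 mm, and on it a black humped body 42 mm wide, up to 40 mm high. Origin at the centre of the sole's underside; y along its length. Grasp it across its width.
- thick_offcut: Bystander, not part of a kit: square timber offcut 32 (x) x 85 (y) x 32 mm lying on the bench. Origin at the centre of its underside.
- tape_measure: Bystander: dark tape measure standing upright, 36 (x) x 88 (y) x 68 mm. Origin at the centre of its underside.
- screw_jar: Bystander: clear jar of screws with red lid, 63 mm across, 79 mm high. Origin at the centre of its underside.
Not all that is in view belongs to the job. Leave any orange or pink look-alike of the block_plane alone.

How it is judged:
By the outcome, as a careful person would: the job done as asked, in the order asked, and still so for the second after the job is handed in, with the robot touching nothing.
It also fails if it takes over 120 s, if anything falls off the work surface, if the arm or the gripper's body presses on something with over 40 N, if the wrist force passes 120 N, or if a joint passes its speed limit or range.

### The arm

A 6-joint arm with a two-finger parallel gripper is mounted at the origin on a cart in front of the work surface, level with it; the furniture and walls round the work are solid. World frame = base frame: x ahead of the robot, y to its left, z up, the work surface at z = 0. Lengths are in m, angles in rad, forces in N, time in s.
With the tool pointing down it reaches from about 0.25 to 0.725 m from the base axis. Payload 9.7 kg.
Tool frame: the origin (TCP) lies at the very end of the fingers, on their centre line; the grasp point (between the pads) lies 19 mm behind it; z points along the fingers, y is the line along which they close (so a half turn about z gives the same grasp; the last joint's range is limited). The gripper opens to 85 mm and grips with 20 to 120 N. Pads are 22 mm wide; open, the fingers measure 114 mm over their backs; the gripper's body (76 mm by 85 mm) begins 54 mm behind the grasp point. The pads swing forward as they close: fully open they stand 13 mm farther back than shut.
Start: joints at [-1.131, 0.087, 0.176, 1.66, 0, 1.571], TCP at [0.234, -0.498, 0.231] pointing down, gripper open.
Joint ranges: [-3.13, 3.13], [-0.85, 1.81], [-1.15, 1.24], [-2.2, 2.28], [-1.44, 1.52], [-3.14, 3.14]. Speed limits (rad/s): [2.22, 2.22, 2.57, 3.14, 3.14, 3.14].

### API

Orientations are given as a rotation vector (axis times angle).
In Python, from rig import r, grab_frame, camera_params, job gives the robot as it stands. The module is installed in compiled form; this text tells all that it offers.
- The arm moves only by the shell command python3 -m crank 'ROWS' [FORCE]. ROWS is JSON, one flat list of numbers, 7 for each row, row after row: the shift along the tool's x, y, z in m, then the turn, a rotation vector about the tool's x, y, z in rad, then the opening, from -1 (shut) to 1 (fully open). A call has 1 to 8 rows; each row shifts and turns the commanded pose from where the row before left it, along the tool's axes as they then stand; what a row does not reach is not made up. A row lasts 1/10 s, in which the tool goes at most 50 mm and 8.59 degrees, less where a joint would pass 70% of its speed; a pose out of reach is approached as far as the arm can. A call is refused whole if a number of a shift passes 0.05 or a number of a turn 0.15, either way. A call with a gripper value outside its range is refused whole. The fingers move at their own pace and stop on an object; FORCE is the grip in N (left out, the last holds). Time passes only in rows, so rows that do not move let the fingers close. It gives the time, the measured TCP pose, the force, the opening and the grip force at its end, in the units of the state.
- r.state(): the state, without advancing time (a new reading comes with each control period).
- grab_frame(name): name is "scene" or "side" or "wrist"; returns the picture (384x512x3 uint8, red, green, blue); there is no depth.
- camera_params(name): a dict with "mtx" (3x3 intrinsics, pixels), "pose" (4x4, takes a point from camera to world coordinates). Camera axes: x right, y up, looking along -z (the intrinsics and any distortion apply to the point x, -y, -z); pixel columns grow to the right and rows downward; lengths in m; the calibration is good to about 2 mm. A picture is of the moment at which its call begins: read the wrist's pose just before it. camera_params takes no time and is no camera call; for the wrist camera it gives the pose at the moment of the call.
- job.job_done(): hands the job in; it is judged then, once.
The state is a dict: "time_s": time; "joint_pos": joint angles; "qd": joint speeds; "joint_efforts": joint torques, N m; "eef_pos": TCP position; "orientation": TCP orientation; "wrist_force": force on the tool from outside, world axes, zero at the start; "wrist_torque": the same for the moment, N m; "finger_gap": finger opening in m; "grasp_force": force on a finger pad.
Only numpy, scipy, OpenCV 4.12 (cv2) and the standard library are available. Lean on these libraries where they do the work, as an engineer would, in place of code of your own. Each camera call takes 0.05 s, during which the arm holds its last target. There are 200 camera calls.

## Working session

There is one attempt and no reset: what is moved stays moved. The work goes in short steps, Python scripts to look and compute and a shell command to move; the robot and the scene stay as the last step left them, time stands still between calls to the robot, and variables do not carry over. Pictures are saved under pics/ and viewed, at most 14 in all, crops included, and the job is handed in when it is done.

```bash
mkdir -p pics; python3 - <<'E'
from rig import r, grab_frame, camera_params
import cv2
s=r.state(); print({k:s[k] for k in ('time_s','eef_pos','orientation','finger_gap','wrist_force')})
for n in ("scene","side"):
    p=camera_params(n); print(n,p)
    im=grab_frame(n)[:,:,::-1]; cv2.imwrite(f"pics/{n}0_raw.png",im)
    cv2.imwrite(f"pics/{n}0.png",cv2.resize(im,(800,600),interpolation=cv2.INTER_CUBIC))
E
```

```text
{'time_s': 0.0, 'eef_pos': array([ 0.23407928, -0.49745979,  0.23057171]), 'orientation': array([-3.06470376e+00, -6.84953501e-01,  4.25599504e-04]), 'finger_gap': 0.08569374967029582, 'wrist_force': array([ 0.00974632, -0.48513568,  0.78379603])}
scene {'mtx': array([[433.70695092,   0.        , 252.45823514],
       [  0.        , 433.70695092, 188.52454466],
       [  0.        ,   0.        ,   1.        ]]), 'pose': array([[ 0.63773622,  0.51823264, -0.56984862, -0.4129217 ],
       [-0.77020264,  0.437657  , -0.46394423, -0.93308392],
       [ 0.00896719,  0.73477295,  0.67825386,  1.19673529],
       [ 0.        ,  0.        ,  0.        ,  1.        ]])}
side {'mtx': array([[354.66970271,   0.        , 253.55789958],
       [  0.        , 354.66970271, 190.61747984],
       [  0.        ,   0.        ,   1.        ]]), 'pose': array([[ 0.99893541, -0.0398382 ,  0.02325849,  0.60780753],
       [ 0.04124398,  0.54544985, -0.83712807, -1.23451649],
       [ 0.02066333,  0.83719614,  0.54651225,  0.7709535 ],
       [ 0.        ,  0.        ,  0.        ,  1.        ]])}
```

View pics/scene0.png

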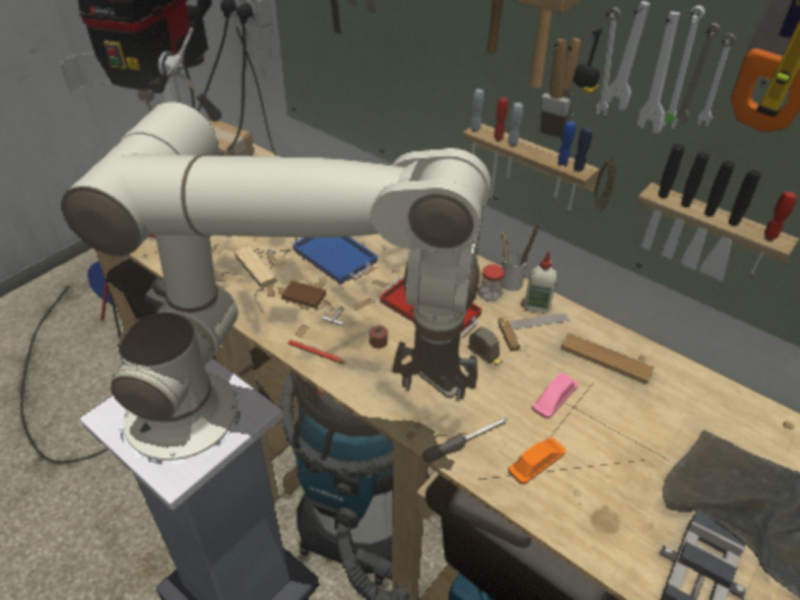

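View pics/side0.png

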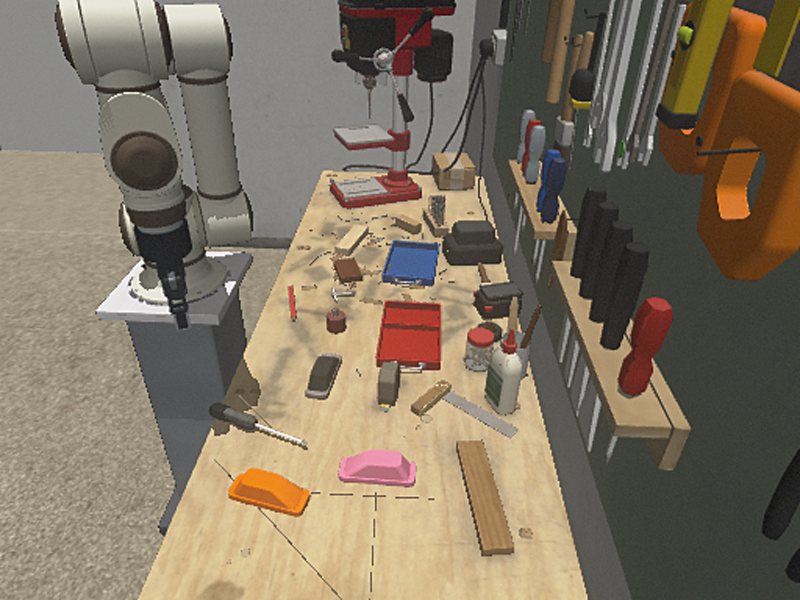

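Side view (800x600 pixels): blue tray (411,262), red tray (410,333), long pale board (352,240), short dark board (347,268), chuck key (342,294), hole saw (336,320), block plane, dark (323,375), tape measure (388,383), jar (480,347), thick offcut probably (406,224).
Possible mix-ups:
- Plane: grey/black (323,375), orange (270,490) or pink (377,468). I choose the grey/black one.
- Long board: pale (352,240), offcut (406,224) or large brown plank (485,495). I choose the pale one.
- Chuck key: grey T (342,294), not the screwdriver (255,422).

I'll check these in a close crop.

```bash
cat > h.py <<'E'
import numpy as np, cv2
from rig import r, grab_frame, camera_params
from scipy.spatial.transform import Rotation as R
def ray(P,uv):
    x=np.linalg.solve(P["mtx"],np.array([uv[0],uv[1],1.])); T=P["pose"]
    return T[:3,3], T[:3,:3]@np.array([x[0],-x[1],-x[2]])
def pt(P,uv,z):
    o,d=ray(P,uv); return (o+d*(z-o[2])/d[2])[:2]
def proj(P,X):
    T=P["pose"]; c=(np.asarray(X)-T[:3,3])@T[:3,:3]; c=c*[1,-1,-1]
    q=c@P["mtx"].T; return q[...,:2]/q[...,2:]
def crop(im,x0,y0,w,h,s,name):
    c=cv2.resize(im[y0:y0+h,x0:x0+w],None,fx=s,fy=s,interpolation=cv2.INTER_CUBIC)
    cv2.imwrite(name,c)
E
python3 - <<'E'
from h import *
im=cv2.imread("pics/side0_raw.png"); crop(im,175,135,160,120,5,"pics/c1.png")
p=camera_params("wrist"); print(p, r.state()['eef_pos'])
E
```

```text
{'mtx': array([[324.92064498,   0.        , 261.18430433],
       [  0.        , 324.92064498, 188.15544034],
       [  0.        ,   0.        ,   1.        ]]), 'pose': array([[ 4.26012517e-01,  8.57920669e-01,  2.87202822e-01,
         3.07464580e-01],
       [-9.04716813e-01,  4.04295091e-01,  1.34286885e-01,
        -4.62113236e-01],
       [-9.07196935e-04, -3.17045116e-01,  9.48410023e-01,
         3.73361188e-01],
       [ 0.00000000e+00,  0.00000000e+00,  0.00000000e+00,
         1.00000000e+00]])} [ 0.23409529 -0.49747714  0.23064869]
```

View pics/c1.png

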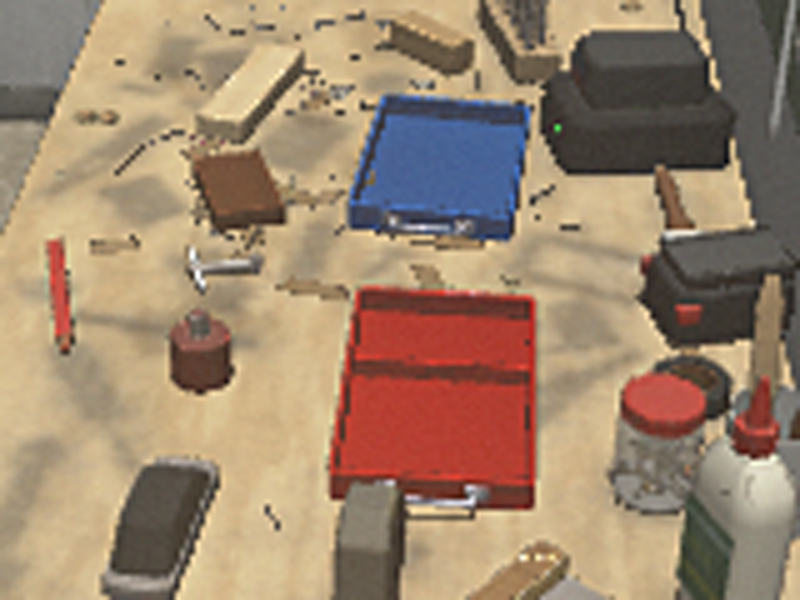

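The crop confirms the choices. Long pale board (250,95), short dark board (240,185), chuck key with its cross bar at the left (225,268), hole saw (201,350), dark plane (160,525). The offcut is at (430,42).

```bash
python3 - <<'E'
from h import *
P=camera_params("side")
def q(l,z):
    a=np.array([pt(P,((x+.5)/5-.5+175,(y+.5)/5-.5+135),z) for x,y in l]); return a
np.set_printoptions(precision=3,suppress=True)
for n,l,z in [("long",[(196,121),(240,130),(305,52),(263,45)],.022),("short",[(194,158),(258,150),(286,205),(222,215)],.018),
 ("key shank end, bar ends",[(262,262),(190,250),(202,290)],.005),("saw L,R",[(170,355),(233,355)],.03),("plane sole",[(104,580),(180,595),(218,465),(150,462)],.012),
 ("red",[(358,290),(535,292),(535,487),(331,478)],.025),("blue",[(380,95),(530,105),(515,225),(350,210)],.025),("tape top",[(340,485),(403,485)],.068),("jar",[(663,390)],.079),("offcut",[(395,15),(430,42),(470,50)],.032)]:
    a=q(l,z); print(n,a.tolist() and a.round(3).tolist(),"mean",a.mean(0))
s=r.state(); Rw=R.from_rotvec(s['orientation']).as_matrix(); print(Rw)
p=camera_params("wrist")['pose']; print("cam in tool",Rw.T@(p[:3,3]-s['eef_pos']),Rw.T@p[:3,:3])
E
```

```text
long [[0.388, 0.159], [0.429, 0.145], [0.473, 0.307], [0.432, 0.319]] mean [0.431 0.232]
short [[0.395, 0.099], [0.448, 0.118], [0.481, 0.026], [0.43, 0.006]] mean [0.439 0.062]
key shank end, bar ends [[0.468, -0.043], [0.408, -0.029], [0.426, -0.086]] mean [ 0.434 -0.053]
saw L,R [[0.42, -0.209], [0.465, -0.206]] mean [ 0.442 -0.208]
plane sole [[0.41, -0.424], [0.459, -0.435], [0.466, -0.308], [0.42, -0.308]] mean [ 0.439 -0.369]
red [[0.549, -0.108], [0.684, -0.101], [0.678, -0.333], [0.544, -0.332]] mean [ 0.614 -0.218]
blue [[0.55, 0.217], [0.687, 0.208], [0.67, -0.003], [0.535, 0.01]] mean [0.61  0.108]
tape top [[0.554, -0.391], [0.592, -0.388]] mean [ 0.573 -0.39 ]
jar [[0.759, -0.293]] mean [ 0.759 -0.293]
offcut [[0.557, 0.377], [0.593, 0.318], [0.631, 0.304]] mean [0.594 0.333]
[[ 0.905  0.426 -0.   ]
 [ 0.426 -0.905  0.001]
 [ 0.    -0.001 -1.   ]]
cam in tool [ 0.081 -0.001 -0.143] [[ 0.     0.948  0.317]
 [ 1.    -0.    -0.   ]
 [-0.     0.317 -0.948]]
```

```bash
cat >> h.py <<'E'
np.set_printoptions(precision=4,suppress=True)
def go(xyz,yaw):
    """print shift in tool axes (made before the turn), the turn, and the shift if made after the turn; yaw deg of tool y"""
    s=r.state(); A=R.from_rotvec(s['orientation']).as_matrix(); d=np.array(xyz)-s['eef_pos']
    ys=[]
    for k in (0,180):
        t=np.radians(yaw+k); y=np.array([np.cos(t),np.sin(t),0]); z=np.array([0,0,-1.]); x=np.cross(y,z)
        B=np.stack([x,y,z],1); ys.append((np.linalg.norm(R.from_matrix(A.T@B).as_rotvec()),B))
    B=min(ys,key=lambda t:t[0])[1]
    print("t",round(s['time_s'],2),"pos",s['eef_pos'],"yaw",round(np.degrees(np.arctan2(A[1,1],A[0,1])),2),"F",s['wrist_force'],"gap",s['finger_gap'],"j6",s['joint_pos'][5])
    print("shift-first",A.T@d,"turn",R.from_matrix(A.T@B).as_rotvec(),"shift-after",B.T@d)
def snap(n):
    P=camera_params("wrist"); im=grab_frame("wrist")[:,:,::-1]; cv2.imwrite(f"pics/{n}_raw.png",im); np.savez(f"pics/{n}.npz",**P)
    cv2.imwrite(f"pics/{n}.png",cv2.resize(im,(800,600),interpolation=cv2.INTER_CUBIC))
E
python3 -m crank '[0,0,-0.006,0,0,-0.142,1, 0,0,-0.006,0,0,-0.142,1, 0,0,-0.006,0,0,-0.142,1, 0,0,-0.006,0,0,-0.142,1, 0,0,-0.006,0,0,-0.142,1, 0,0,-0.006,0,0,-0.142,1, 0,0,-0.006,0,0,-0.142,1, 0,0,-0.006,0,0,-0.142,1]'
python3 -m crank '[0.04,0.025,0,0,0,0,1, 0.04,0.025,0,0,0,0,1, 0.04,0.025,0,0,0,0,1, 0.04,0.025,0,0,0,0,1, 0.04,0.025,0,0,0,0,1, 0.04,0.025,0,0,0,0,1, 0.04,0.025,0,0,0,0,1, 0.04,0.025,0,0,0,0,1]'
python3 -m crank '[0.02,0.01,0,0,0,0,1, 0,0,0,0,0,0,1]'
python3 - <<'E'
from h import *
snap("w1"); go((.45,.12,.28),0)
E
```

```text
time_s: 0.9
eef_pos: [0.2341, -0.4976, 0.2791]
orientation: [-2.209, -2.233, -0.0]
wrist_force: [0.3, 0.4, -0.9]
finger_gap: 0.0854
grasp_force: 0.0
time_s: 1.7
eef_pos: [0.4331, -0.1748, 0.2791]
orientation: [-2.216, -2.227, 0.0]
wrist_force: [0.8, -0.7, 0.7]
finger_gap: 0.0854
grasp_force: 0.0
time_s: 1.9
eef_pos: [0.4434, -0.1542, 0.2788]
orientation: [-2.211, -2.231, -0.0]
wrist_force: [-0.3, -0.9, -0.4]
finger_gap: 0.0853
grasp_force: 0.0
t 1.95 pos [ 0.4428 -0.1554  0.2789] yaw 0.45 F [-0.621  -0.6089 -0.3154] gap 0.08554027075948904 j6 1.2253246000189528
shift-first [ 0.2754  0.0093 -0.001 ] turn [-0.0007 -0.0002  0.0079] shift-after [ 0.2754  0.0072 -0.0011]
```

View pics/w1.png

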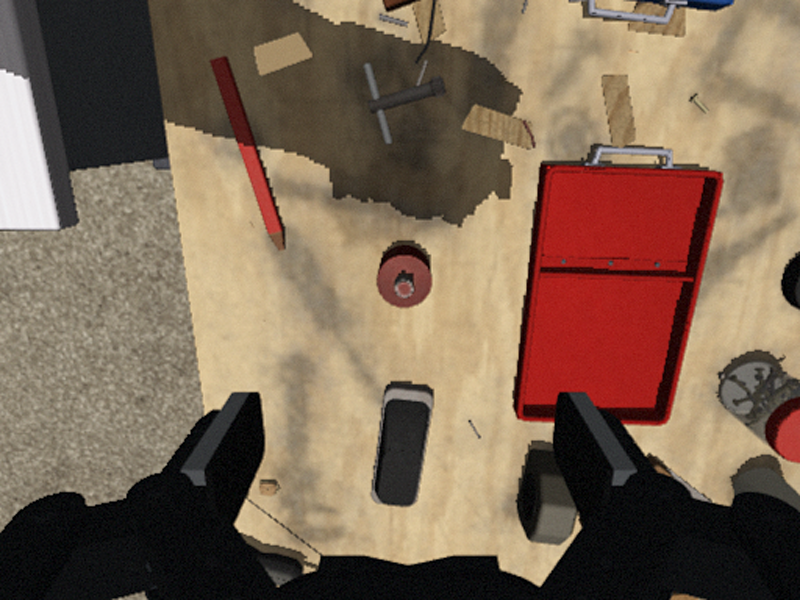

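The view shows the chuck key at (405,97) with its bar from (367,65) to (389,142). The hole saw is at (404,280), the plane spans (390,383)–(416,505), and the red tray rim corners are (541,165), (722,170), (668,423), (516,418).

```bash

python3 -m crank '[0.04,0,0,0,0,0,1, 0.04,0,0,0,0,0,1, 0.04,0,0,0,0,0,1, 0.04,0,0,0,0,0,1, 0.04,0,0,0,0,0,1, 0.04,0,0,0,0,0,1, 0.035,0,0,0,0,0,1, 0,0,0,0,0,0,1]' >/dev/null
python3 - <<'E'
from h import *
snap("w2"); go((.44,.06,.15),20)
im=cv2.imread("pics/w1_raw.png"); crop(im,225,20,250,180,3.2,"pics/c2.png")
E
```

```text
t 2.8 pos [0.441  0.1189 0.279 ] yaw 0.4 F [ 1.1317 -0.3994 -0.3553] gap 0.08570501376116839 j6 1.82729467900667
shift-first [-0.0589 -0.0013  0.129 ] turn [-0.0007  0.0002 -0.3421] shift-after [-0.055  -0.0211  0.129 ]
```

View pics/w2.png

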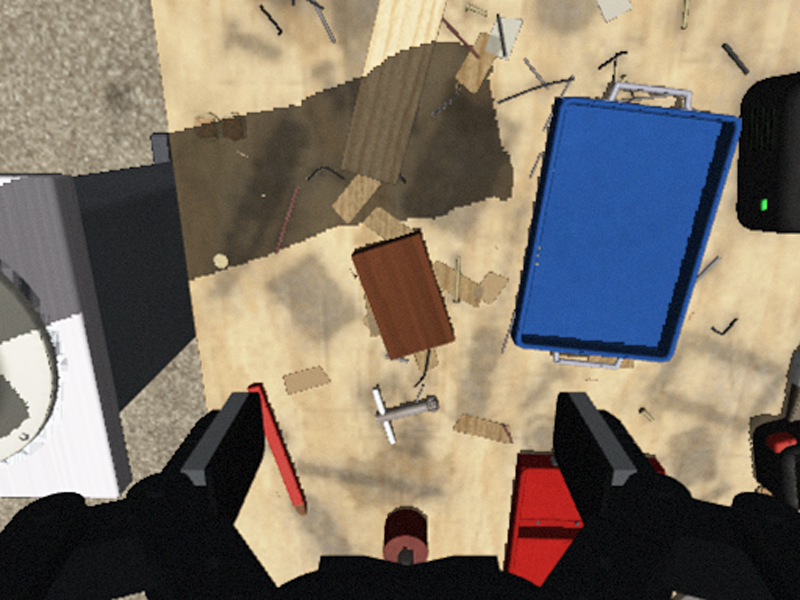

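View pics/c2.png

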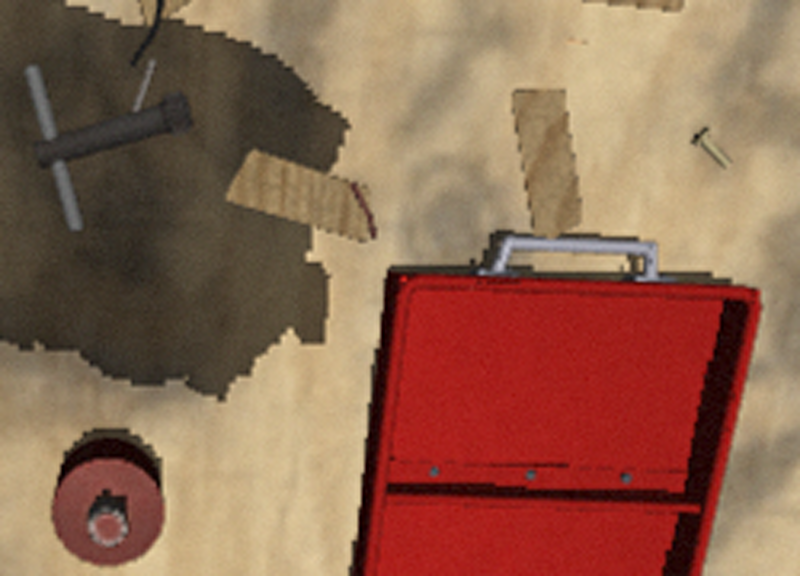

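The second view shows the short board's corners at (352,251), (419,232), (455,338), (390,358). The long board's near corners are (341,168) and (402,183). The blue rim corners are (556,97), (742,118), (670,360), (515,346). The crop gives the key's bar ends (32,68) and (75,228) and its shank ends (40,153) and (188,108). The hole saw's top is at (108,511) and its shank top at (108,527).

```bash
python3 - <<'E'
from h import *
P1=dict(np.load("pics/w1.npz")); P2=dict(np.load("pics/w2.npz"))
def f(P,l,z): return np.array([pt(P,((x+.5)*.64-.5,(y+.5)*.64-.5),z) for x,y in l])
def c2(l,z): return np.array([pt(P1,(225+(x+.5)/3.2-.5,20+(y+.5)/3.2-.5),z) for x,y in l])
def yaw(a,b): d=b-a; return np.degrees(np.arctan2(d[1],d[0])).round(1)
a=f(P2,[(352,251),(419,232),(455,338),(390,358)],.018); print("short",a.tolist(),a.mean(0),"xyaw",yaw(a[0],a[1]),yaw(a[3],a[2]),"yyaw",yaw(a[3],a[0]),yaw(a[2],a[1]))
a=f(P2,[(341,168),(402,183),(447,0),(378,0)],.022); print("long",a.tolist(),"near mid",a[:2].mean(0),"xyaw",yaw(a[0],a[1]),"yyaw",yaw(a[0],a[3]),yaw(a[1],a[2]))
for n,P,l in [("red",P1,[(541,165),(722,170),(668,423),(516,418)]),("blue",P2,[(556,97),(742,118),(670,360),(515,346)])]:
    a=f(P,l,.025); print(n,a.tolist(),a.mean(0),"xyaw",yaw(a[0],a[1]),yaw(a[3],a[2]),"yyaw",yaw(a[3],a[0]),yaw(a[2],a[1]),[np.linalg.norm(a[i]-a[(i+1)%4]).round(3) for i in range(4)])
a=c2([(32,68),(75,228),(40,153),(188,108)],.005); print("key bar",a[:2].tolist(),"shank",a[2:].tolist(),"bar yaw",yaw(a[1],a[0]),"shank yaw",yaw(a[3],a[2]))
print("saw",c2([(108,511)],.042),c2([(108,527)],.055))
a=f(P1,[(388,384),(432,388),(416,505),(373,500)],.012); print("plane",a.tolist(),a.mean(0),yaw(a[0],a[1]),yaw(a[3],a[0]),yaw(a[2],a[1]))
E
```

```text
short [[0.39462963063978596, 0.10460016851597356], [0.44900603952226226, 0.1207113496923086], [0.48141496920556665, 0.02829400247476238], [0.42524597544272225, 0.008852118198315662]] [0.4376 0.0656] xyaw 16.5 19.1 yyaw 107.7 109.3
long [[0.38843782501122026, 0.17072105031634877], [0.4352164900223161, 0.15979578877542935], [0.466018188549245, 0.28501409287182206], [0.4180559194166386, 0.2846403454499154]] near mid [0.4118 0.1653] xyaw -13.1 yyaw 75.4 76.2
red [[0.54308209469509, -0.10001365404414532], [0.6812076820289397, -0.10244842798829776], [0.6780846250668828, -0.3243582664150089], [0.5409302025343898, -0.320454279657519]] [ 0.6108 -0.2118] xyaw -1.0 -1.6 yyaw 89.4 89.2 [np.float64(0.138), np.float64(0.222), np.float64(0.137), np.float64(0.22)]
blue [[0.5472652193096095, 0.22258233372441286], [0.6859585630051881, 0.20920395188712018], [0.6665463415496351, 0.012214682490589435], [0.5321297781013957, 0.02431727033680456]] [0.608  0.1171] xyaw -5.5 -5.1 yyaw 85.6 84.4 [np.float64(0.139), np.float64(0.198), np.float64(0.135), np.float64(0.199)]
key bar [[0.41062559580355223, -0.029094822468608957], [0.4261967488306624, -0.08521779954929265]] shank [[0.41314252534361745, -0.05832191149340128], [0.4682739484439083, -0.04215774501780817]] bar yaw 105.5 shank yaw -163.7
saw [[ 0.4398 -0.1874]] [[ 0.44   -0.1896]]
plane [[0.4257724468828924, -0.2944108384314809], [0.46564260070296526, -0.2981079281463978], [0.4529439777789788, -0.42806213534592047], [0.41055866886069337, -0.4224305407785642]] [ 0.4387 -0.3608] -5.3 83.2 84.4
```

```bash

python3 -m crank '[0,0,0.04,0,0,-0.1025,1, 0,0,0.04,0,0,-0.1025,1, 0,0,0.04,0,0,-0.1025,1, 0,0,0,0,0,0,1]' >/dev/null
python3 -c "
from h import *
go((.438,.0655,.0),18)"
```

```text
t 3.2 pos [0.4386 0.1161 0.1543] yaw 17.87 F [ 0.5154 -0.8904  0.525 ] gap 0.08529773474890595 j6 1.5177533762387119
shift-first [-0.048  -0.0148  0.1544] turn [-0.0084 -0.0001 -0.0022] shift-after [-0.0479 -0.0162  0.1543]
```

```bash

python3 -m crank '[-0.016,-0.005,0.02,0,0,0,1, -0.016,-0.005,0.02,0,0,0,1, -0.016,-0.005,0.02,0,0,0,1, 0,0,0.03,0,0,0,1, 0,0,0.03,0,0,0,1, 0,0,0.025,0,0,0,1, 0,0,0.009,0,0,0,1, 0,0,0,0,0,0,1]' 50
python3 -c "
from h import *
go((.438,.0655,.0),18)
snap('w3')"
```

```text
time_s: 4.0
eef_pos: [0.4419, 0.0674, 0.006]
orientation: [-1.852, -2.537, 0.0]
wrist_force: [-0.6, 0.2, 0.7]
finger_gap: 0.0853
grasp_force: 0.0
t 4.0 pos [0.4419 0.0674 0.006 ] yaw 17.75 F [-0.5911  0.2313  0.6502] gap 0.08534917728068764 j6 1.4125320651436961
shift-first [-0.0006 -0.0043  0.006 ] turn [-0.0003  0.0001 -0.0044] shift-after [-0.0006 -0.0043  0.006 ]
```

View pics/w3.png

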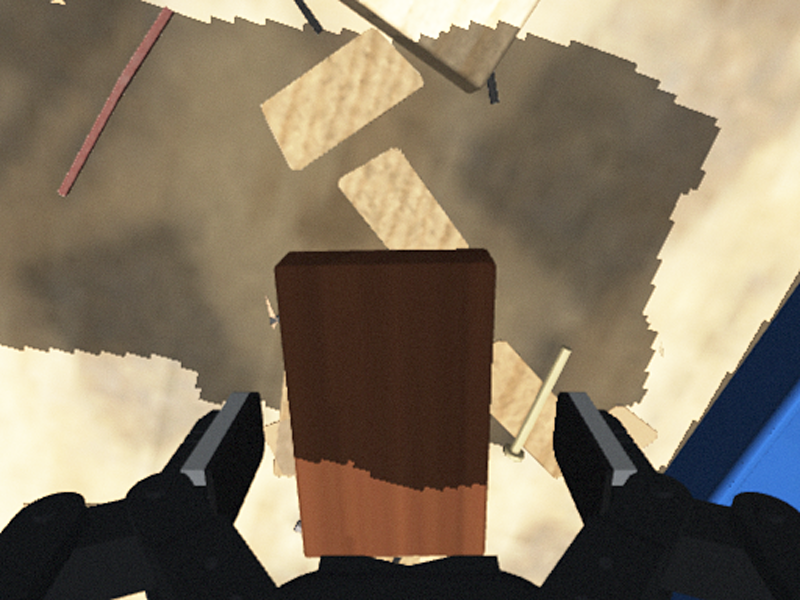

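The board lies squarely between the fingers, columns 280–490 against a gripper centre of about 408. It needs a 4 mm shift along −y before closing.

```bash

python3 -m crank '[0,-0.004,0.006,0,0,0,1, 0,0,0,0,0,0,1, 0,0,0,0,0,0,-1, 0,0,0,0,0,0,-1, 0,0,0,0,0,0,-1, 0,0,0,0,0,0,-1, 0,0,0,0,0,0,-1, 0,0,0,0,0,0,-1]' 50
python3 -m crank '[0,0,0,0,0,0,-1, 0,0,0,0,0,0,-1, 0,0,-0.02,0,0,0,-1, 0,0,-0.025,0,0,0,-1, 0,0,-0.025,0,0,0,-1, 0,0,0,0,0,0,-1]'
python3 -c "
from h import *
go((.611,-.255,.07),-1)
snap('w4')"
```

```text
time_s: 4.85
eef_pos: [0.4382, 0.067, 0.0002]
orientation: [1.848, 2.539, 0.001]
wrist_force: [-1.2, -0.5, 7.0]
finger_gap: 0.0588
grasp_force: 54.4
time_s: 5.45
eef_pos: [0.4395, 0.0672, 0.0726]
orientation: [1.846, 2.537, 0.006]
wrist_force: [-0.0, -0.2, -1.2]
finger_gap: 0.0588
grasp_force: 54.2
t 5.45 pos [0.4395 0.0672 0.0726] yaw 17.91 F [-0.0038 -0.1517 -1.1574] gap 0.0587920380388364 j6 1.4099044523077877
shift-first [-0.3593  0.0641  0.0032] turn [ 0.0051 -0.      0.3301] shift-after [-0.3192  0.1771  0.0026]
```

```bash

python3 -m crank '[0,0,0,0,0,0.11,-1, 0,0,0,0,0,0.11,-1, 0,0,0,0,0,0.11,-1, -0.039,0.0215,0,0,0,0,-1, -0.039,0.0215,0,0,0,0,-1, -0.039,0.0215,0,0,0,0,-1, -0.039,0.0215,0,0,0,0,-1, -0.039,0.0215,0,0,0,0,-1]' 
python3 -m crank '[-0.039,0.0215,0,0,0,0,-1, -0.039,0.0215,0,0,0,0,-1, -0.03,0.02,0,0,0,0,-1, 0,0,0,0,0,0,-1]' 
python3 -c "
from h import *
go((.611,-.254,.05),-1)
snap('w5')"
```

```text
time_s: 6.3
eef_pos: [0.5419, -0.1316, 0.0679]
orientation: [-2.24, -2.201, 0.001]
wrist_force: [1.3, 1.5, -0.7]
finger_gap: 0.0587
grasp_force: 54.1
time_s: 6.7
eef_pos: [0.6035, -0.2424, 0.0663]
orientation: [-2.243, -2.197, 0.002]
wrist_force: [-0.7, -0.2, -1.3]
finger_gap: 0.0587
grasp_force: 54.2
t 6.7 pos [ 0.6035 -0.2424  0.0663] yaw -1.18 F [-0.6943 -0.1788 -1.2815] gap 0.05869719793992539 j6 1.2096773314631484
shift-first [-0.0115  0.0077  0.0163] turn [-0.0022 -0.0002 -0.0031] shift-after [-0.0115  0.0077  0.0163]
```

View pics/w5.png

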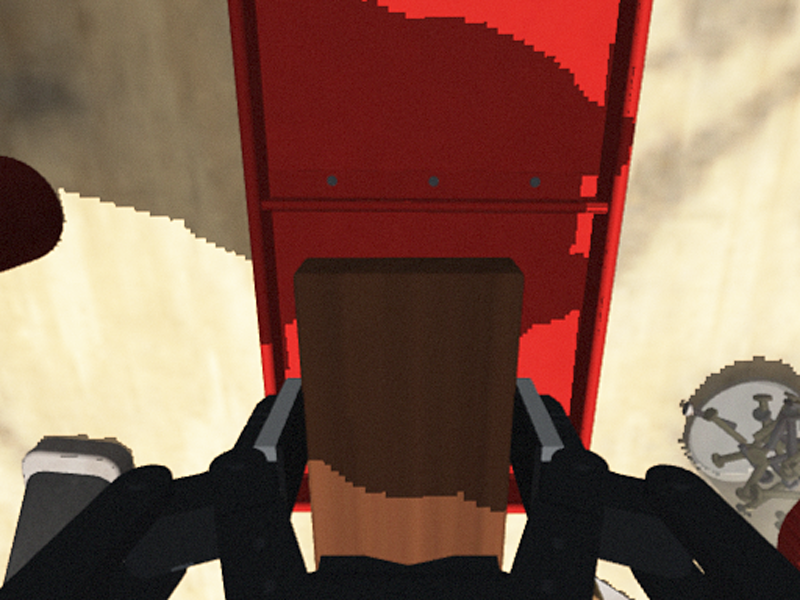

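The board is over the larger compartment, with the divider at row 206 from column 263 to 607. I'll use the divider to refine the tray's centre.

```bash

python3 -c "
from h import *
P=dict(np.load('pics/w5.npz'))
a=np.array([pt(P,((x+.5)*.64-.5,(y+.5)*.64-.5),.020) for x,y in [(263,206),(607,208)]]); print(a,a.mean(0))
a=np.array([pt(P,((x+.5)*.64-.5,(y+.5)*.64-.5),.025) for x,y in [(247,205),(627,207),(230,0),(652,0)]]); print(a)"
```

```text
[[ 0.5501 -0.1877]
 [ 0.6778 -0.191 ]] [ 0.6139 -0.1893]
[[ 0.5458 -0.1864]
 [ 0.683  -0.1899]
 [ 0.5483 -0.1211]
 [ 0.6834 -0.1239]]
```

```bash

python3 -m crank '[-0.0065,0.0045,0,0,0,0,-1, -0.0065,0.0045,0,0,0,0,-1, 0,0,0.02,0,0,0,-1, 0,0,0.02,0,0,0,-1, 0,0,0.012,0,0,0,-1, 0,0,0.006,0,0,0,-1, 0,0,0,0,0,0,-1, 0,0,0,0,0,0,-1]' 
python3 -c "
from h import *
go((.6125,-.255,.0045),-1)"
```

```text
time_s: 7.55
eef_pos: [0.6121, -0.2522, 0.0122]
orientation: [2.24, 2.201, 0.001]
wrist_force: [-0.4, -0.5, -0.9]
finger_gap: 0.0588
grasp_force: 54.2
t 7.55 pos [ 0.6121 -0.2522  0.0122] yaw -0.99 F [-0.411  -0.5285 -0.8875] gap 0.05883758657253136 j6 1.1971857052998522
shift-first [-0.0027  0.0004  0.0077] turn [0.001  0.0004 0.0002] shift-after [-0.0027  0.0004  0.0077]
```

```bash

python3 -m crank '[-0.0025,0,0.004,0,0,0,-1, 0,0,0.003,0,0,0,-1, 0,0,0,0,0,0,-1, 0,0,0,0,0,0,0.7, 0,0,0,0,0,0,0.7, 0,0,0,0,0,0,0.7, 0,0,0,0,0,0,0.7]' 
python3 -m crank '[0,0,-0.015,0,0,0,0.7, 0,0,-0.02,0,0,0,0.7, 0,0,-0.03,0,0,0,1, 0,0,-0.03,0,0,0,1, 0,0,-0.03,0,0,0,1, 0,0,0,0,0,0,1]' 
python3 -c "
from h import *
snap('w6')
go((.44,-.189,.14),-10)"
```

```text
time_s: 8.25
eef_pos: [0.6117, -0.2547, 0.0044]
orientation: [2.241, 2.202, 0.0]
wrist_force: [-1.3, 0.4, 0.5]
finger_gap: 0.0724
grasp_force: 0.0
time_s: 8.85
eef_pos: [0.6134, -0.2555, 0.1358]
orientation: [2.235, 2.197, 0.005]
wrist_force: [0.4, 0.5, -0.0]
finger_gap: 0.0853
grasp_force: 0.0
t 8.9 pos [ 0.6128 -0.2552  0.1331] yaw -1.0 F [ 0.7071  0.3394 -0.6802] gap 0.08543537518008004 j6 1.1937088385571164
shift-first [ 0.0632 -0.1739 -0.0079] turn [0.005  0.0016 0.157 ] shift-after [ 0.0352 -0.1817 -0.0069]
```

View pics/w6.png

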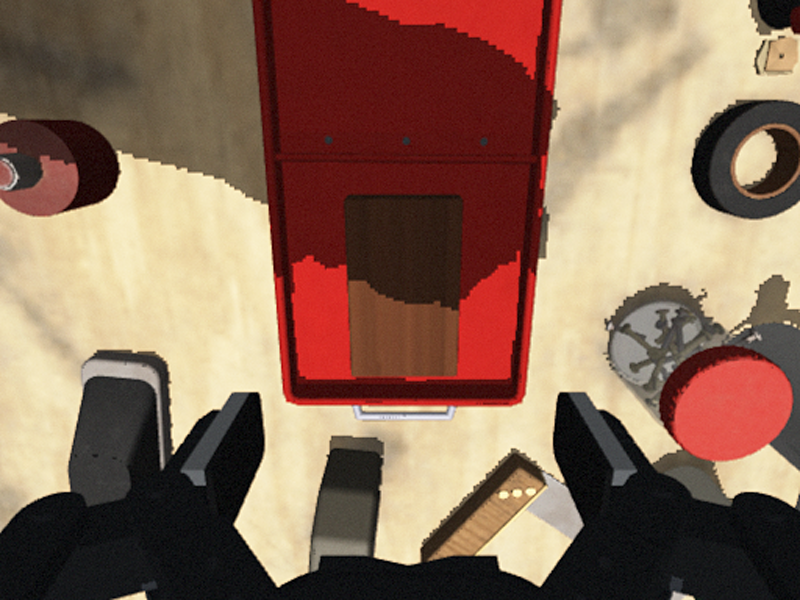

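The board lies flat and centred in the larger compartment, at (405,287). Next is the hole saw.

```bash

python3 -m crank '[0.0126,-0.035,0,0,0,0,1, 0.0126,-0.035,0,0,0,0,1, 0.0126,-0.035,0,0,0,0,1, 0.0126,-0.035,0,0,0,0,1, 0.0126,-0.035,0,0,0,0,1, 0,0,0.03,0,0,0,1, 0,0,0,0,0,0,1, 0,0,0,0,0,0,1]' >/dev/null
python3 -c "
from h import *
snap('w7')
go((.44,-.189,.009),-1)"
```

```text
t 9.75 pos [ 0.4381 -0.1888  0.0998] yaw -1.0 F [-0.6818  0.2424  0.1103] gap 0.08538121115049116 j6 1.1813959616197434
shift-first [-0.0002  0.0019  0.0908] turn [-0.0001 -0.0001 -0.    ] shift-after [-0.0002  0.0019  0.0908]
```

View pics/w7.png

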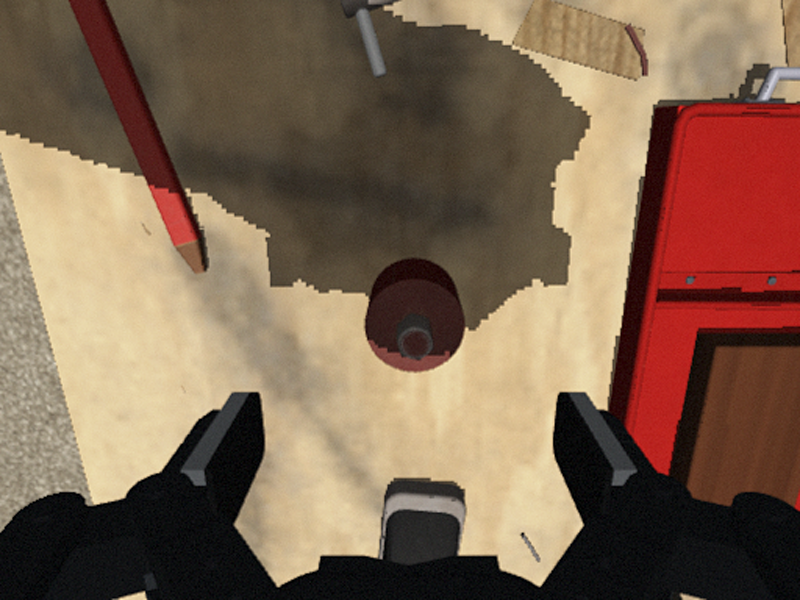

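The saw is between the finger lines, with its shank top at (415,342), its body top at (414,325) and its base's far edge at row 258.

```bash

python3 -c "
from h import *
P=dict(np.load('pics/w7.npz'))
for (x,y),z in [((415,342),.055),((414,325),.042),((414,325),.038),((413,258),0),((366,325),.042),((465,325),.042)]: print(pt(P,((x+.5)*.64-.5,(y+.5)*.64-.5),z))"
```

```text
[ 0.4396 -0.1889]
[ 0.4394 -0.1868]
[ 0.4394 -0.1884]
[ 0.4396 -0.1684]
[ 0.4191 -0.1865]
[ 0.461  -0.1872]
```

```bash

python3 -m crank '[0,0.0015,0.03,0,0,0,1, 0,0,0.03,0,0,0,1, 0,0,0.02,0,0,0,1, 0,0,0.011,0,0,0,1, 0,0,0,0,0,0,1, 0,0,0,0,0,0,-1, 0,0,0,0,0,0,-1, 0,0,0,0,0,0,-1]' 40
python3 -m crank '[0,0,0,0,0,0,-1, 0,0,0,0,0,0,-1, 0,0,0,0,0,0,-1, 0,0,0,0,0,0,-1, 0,0,0,0,0,0,-1, 0,0,0,0,0,0,-1]'
python3 -c "
from h import *
go((.6125,-.255,.085),-1)"
```

```text
time_s: 10.55
eef_pos: [0.44, -0.189, 0.0094]
orientation: [2.24, 2.201, 0.001]
wrist_force: [0.4, 0.4, 0.2]
finger_gap: 0.0438
grasp_force: 0.9
time_s: 11.15
eef_pos: [0.4401, -0.189, 0.0096]
orientation: [2.239, 2.2, 0.001]
wrist_force: [-0.8, 0.4, 6.7]
finger_gap: 0.0433
grasp_force: 40.2
t 11.15 pos [ 0.4401 -0.189   0.0096] yaw -1.0 F [-0.8363  0.3829  6.666 ] gap 0.04325295948309585 j6 1.1826203152042616
shift-first [-0.063   0.1737 -0.075 ] turn [ 0.002   0.0008 -0.0001] shift-after [-0.063   0.1736 -0.0754]
```

```bash

python3 -m crank '[0,0,-0.02,0,0,0,-1, 0,0,-0.03,0,0,0,-1, 0,0,-0.025,0,0,0,-1, -0.0126,0.0347,0,0,0,0,-1, -0.0126,0.0347,0,0,0,0,-1, -0.0126,0.0347,0,0,0,0,-1, -0.0126,0.0347,0,0,0,0,-1, -0.0126,0.0347,0,0,0,0,-1]'
python3 -m crank '[0,0,0,0,0,0,-1, 0,0,0,0,0,0,-1, 0,0,0,0,0,0,-1]'
python3 -c "
from h import *
snap('w8')
go((.6125,-.255,.0315),-1)"
```

```text
time_s: 11.95
eef_pos: [0.6128, -0.2552, 0.083]
orientation: [-2.241, -2.202, 0.0]
wrist_force: [0.3, -0.2, -1.7]
finger_gap: 0.0434
grasp_force: 41.7
time_s: 12.25
eef_pos: [0.611, -0.2544, 0.0833]
orientation: [-2.24, -2.201, 0.0]
wrist_force: [-0.9, -0.6, -1.9]
finger_gap: 0.0431
grasp_force: 41.9
t 12.3 pos [ 0.6109 -0.2545  0.0837] yaw -1.01 F [-0.1841 -0.0772 -1.9073] gap 0.04304255881022502 j6 1.1937032651676078
shift-first [-0.0005  0.0016  0.0522] turn [ 0.      0.     -0.0001] shift-after [-0.0005  0.0016  0.0522]
```

View pics/w8.png

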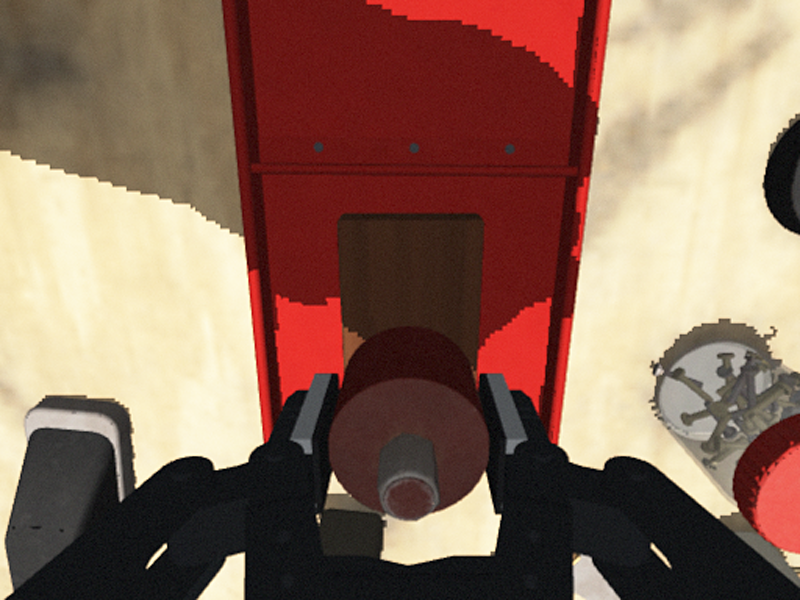

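The saw is held upright at (410,430) over the board. I'm lowering it.

```bash

python3 -m crank '[0,0.0015,0.02,0,0,0,-1, 0,0,0.015,0,0,0,-1, 0,0,0.01,0,0,0,-1, 0,0,0.0055,0,0,0,-1, 0,0,0,0,0,0,-1, 0,0,0,0,0,0,-1]'
python3 -m crank '[0,0,0.001,0,0,0,-1, 0,0,0,0,0,0,-1]'
```

```text
time_s: 12.9
eef_pos: [0.6132, -0.2548, 0.0332]
orientation: [2.241, 2.202, 0.0]
wrist_force: [-0.7, -0.4, -2.7]
finger_gap: 0.0433
grasp_force: 42.2
time_s: 13.1
eef_pos: [0.6133, -0.2548, 0.0319]
orientation: [2.241, 2.202, 0.0]
wrist_force: [-0.0, 0.0, -1.9]
finger_gap: 0.0432
grasp_force: 42.2
```

```bash

python3 -m crank '[0,0,0.0007,0,0,0,-1, 0,0,0,0,0,0,-1, 0,0,0,0,0,0,0, 0,0,0,0,0,0,0.4, 0,0,0,0,0,0,1, 0,0,0,0,0,0,1, 0,0,0,0,0,0,1]'
python3 -m crank '[0,0,-0.02,0,0,0,1, 0,0,-0.03,0,0,0,1, 0,0,-0.03,0,0,0,1, 0,0,-0.03,0,0,0,1, 0,0,0,0,0,0,1]'
python3 -c "
from h import *
snap('w9')
go((.4395,-.051,.14),-74)"
```

```text
time_s: 13.8
eef_pos: [0.6131, -0.2548, 0.0309]
orientation: [-2.241, -2.202, 0.0]
wrist_force: [0.2, 0.2, 0.5]
finger_gap: 0.0854
grasp_force: 0.0
time_s: 14.3
eef_pos: [0.6148, -0.2554, 0.1462]
orientation: [2.236, 2.197, 0.004]
wrist_force: [0.1, -0.2, 0.3]
finger_gap: 0.0855
grasp_force: 0.0
t 14.35 pos [ 0.6142 -0.2552  0.1436] yaw -1.0 F [-0.5577 -1.2279 -0.5988] gap 0.0853910474216905 j6 1.1945061264660424
shift-first [ 0.2011 -0.1783  0.0026] turn [ 0.0044 -0.0012  1.2741] shift-after [-0.1117 -0.2444  0.0036]
```

View pics/w9.png

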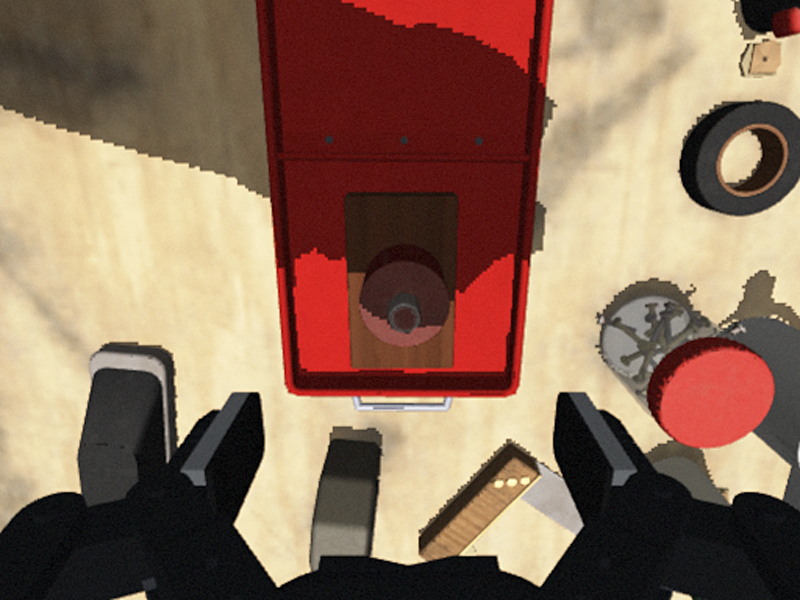

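The saw stands on the board, fully inside the outline of the wood, at (405,300). Next is the chuck key.

```bash

python3 -m crank '[0.0335,-0.0297,0,0,0,0,1, 0.0335,-0.0297,0,0,0,0,1, 0.0335,-0.0297,0,0,0,0,1, 0.0335,-0.0297,0,0,0,0,1, 0.0335,-0.0297,0,0,0,0,1, 0.0335,-0.0297,0,0,0,0,1, 0,0,0,0,0,0.1416,1, 0,0,0,0,0,0.1416,1]' >/dev/null
python3 -m crank '[0,0,0.01,0,0,0.1416,1, 0,0,0.01,0,0,0.1416,1, 0,0,0.01,0,0,0.1416,1, 0,0,0.01,0,0,0.1416,1, 0,0,0.01,0,0,0.1416,1, 0,0,0.01,0,0,0.1416,1, 0,0,0.01,0,0,0.1416,1, 0,0,0,0,0,0,1]'
python3 -c "
from h import *
go((.4395,-.051,.002),-74)"
```

```text
time_s: 15.95
eef_pos: [0.4371, -0.0505, 0.0688]
orientation: [-3.111, -0.433, 0.005]
wrist_force: [-0.4, 0.0, -0.1]
finger_gap: 0.0851
grasp_force: 0.0
t 15.95 pos [ 0.4371 -0.0505  0.0688] yaw -74.14 F [-0.3523  0.0481 -0.1172] gap 0.0850624642406448 j6 2.7497939295034426
shift-first [0.0024 0.0012 0.0668] turn [-0.0013  0.0033 -0.0025] shift-after [0.0021 0.0011 0.0668]
```

```bash

python3 -m crank '[0.002,0.001,0.02,0,0,0,1, 0,0,0.02,0,0,0,1, 0,0,0.02,0,0,0,0.5, 0,0,0.005,0,0,0,0.3, 0,0,0,0,0,0,0.1, 0,0,0,0,0,0,0.1, 0,0,0,0,0,0,0.1]' 40
python3 -c "
from h import *
go((.4395,-.051,.002),-74);snap('w10')
im=cv2.imread('pics/w10_raw.png'); crop(im,130,200,260,184,3,'pics/c10.png')"
```

```text
time_s: 16.65
eef_pos: [0.4414, -0.0512, 0.0072]
orientation: [3.111, 0.438, 0.002]
wrist_force: [0.4, -0.4, -0.1]
finger_gap: 0.0469
grasp_force: 0.0
t 16.65 pos [ 0.4414 -0.0512  0.0072] yaw -73.98 F [ 0.3986 -0.3806 -0.0601] gap 0.04689045141110223 j6 2.7465251866804734
shift-first [-0.0018 -0.0007  0.0052] turn [ 0.0006 -0.0014  0.0004] shift-after [-0.0018 -0.0007  0.0052]
```

View pics/w10.png

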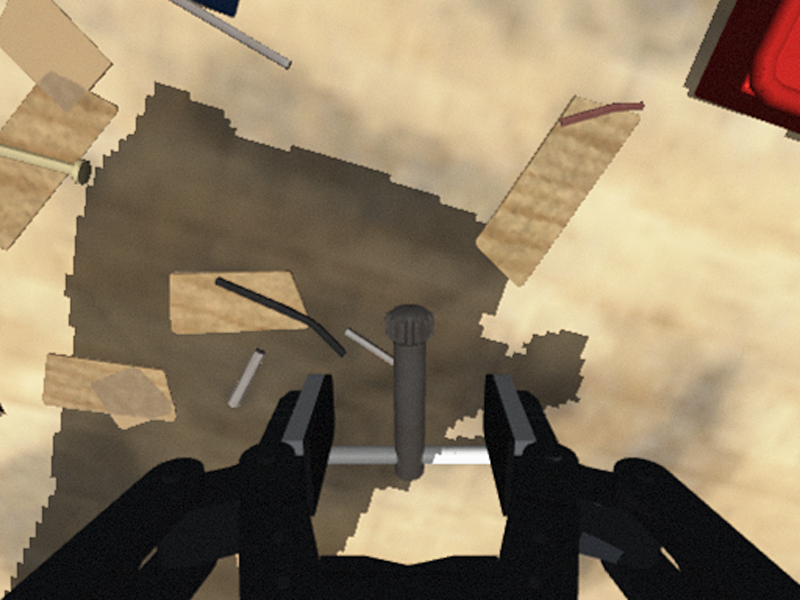

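The shank lies between the fingers at columns 393–425, with the cross bar at row 455. I'll check the bar's clearance from the pads.

```bash
python3 -c "
from h import *
P=dict(np.load('pics/w10.npz')); s=r.state(); A=R.from_rotvec(s['orientation']).as_matrix()
for u in [(409,455),(409,478),(409,320),(409,305)]:
    q=pt(P,((u[0]+.5)*.64-.5,(u[1]+.5)*.64-.5),.005); print(A.T@(np.r_[q,.005]-s['eef_pos']))"
```

```text
[-0.0241 -0.0006  0.002 ]
[-0.0334 -0.0006  0.002 ]
[ 0.0246 -0.0007  0.0021]
[ 0.0295 -0.0007  0.0021]
```

```bash

python3 -m crank '[-0.002,-0.0005,0.004,0,0,0,0.1, 0,0,0,0,0,0,-1, 0,0,0,0,0,0,-1, 0,0,0,0,0,0,-1, 0,0,0,0,0,0,-1, 0,0,0,0,0,0,-1, 0,0,0,0,0,0,-1]' 40
python3 -m crank '[0,0,-0.02,0,0,0,-1, 0,0,-0.03,0,0,0,-1, 0,0,-0.03,0,0,0,-1, 0,0,0,0,0,0,-1]' 
python3 -c "
from h import *
go((.6147,-.1465,.08),-91)"
```

```text
time_s: 17.4
eef_pos: [0.4387, -0.0512, 0.0022]
orientation: [3.111, 0.437, 0.0]
wrist_force: [-1.0, -0.1, 2.1]
finger_gap: 0.0079
grasp_force: 39.1
time_s: 17.8
eef_pos: [0.4406, -0.0513, 0.0858]
orientation: [3.11, 0.437, 0.009]
wrist_force: [0.6, 0.7, -0.9]
finger_gap: 0.008
grasp_force: 39.1
t 17.8 pos [ 0.4406 -0.0513  0.0858] yaw -74.02 F [ 0.6327  0.7281 -0.9061] gap 0.00795828253208147 j6 2.746637791837862
shift-first [0.1411 0.1394 0.0068] turn [ 0.0013 -0.0055  0.2964] shift-after [0.1757 0.0921 0.0058]
```

```bash

python3 -m crank '[0.0282,0.0279,0,0,0,0,-1, 0.0282,0.0279,0,0,0,0,-1, 0.0282,0.0279,0,0,0,0,-1, 0.0282,0.0279,0,0,0,0,-1, 0.0282,0.0279,0,0,0,0,-1, 0,0,0,0,0,0.148,-1, 0,0,0,0,0,0.148,-1, 0,0,0,0,0,0,-1]' >/dev/null
python3 -m crank '[0,0,0.02,0,0,0,-1, 0,0,0,0,0,0,-1]'
python3 -c "
from h import *
go((.6147,-.1465,.0065),-91);snap('w11')"
```

```text
time_s: 18.8
eef_pos: [0.6111, -0.146, 0.0592]
orientation: [-3.141, 0.02, 0.006]
wrist_force: [0.1, 0.5, -0.5]
finger_gap: 0.0077
grasp_force: 39.2
t 18.8 pos [ 0.6111 -0.146   0.0592] yaw -90.74 F [ 0.0692  0.5025 -0.4697] gap 0.007650778276543626 j6 2.919956764805107
shift-first [0.0038 0.0005 0.0527] turn [-0.0009  0.004   0.0046] shift-after [0.0036 0.0005 0.0527]
```

```bash

python3 -m crank '[0.002,0,0.02,0,0,0,-1, 0,0,0.02,0,0,0,-1, 0,0,0.008,0,0,0,-1, 0,0,0.003,0,0,0,-1, 0,0,0,0,0,0,-1, 0,0,0,0,0,0,-1]'
python3 -c "
from h import *
go((.6147,-.1465,.0065),-91)"
```

```text
time_s: 19.45
eef_pos: [0.6151, -0.1466, 0.0123]
orientation: [3.141, -0.026, 0.002]
wrist_force: [0.5, -0.5, -0.1]
finger_gap: 0.0079
grasp_force: 39.2
t 19.45 pos [ 0.6151 -0.1466  0.0123] yaw -90.95 F [ 0.5127 -0.4612 -0.083 ] gap 0.00789083261507055 j6 2.9243093345142324
shift-first [-0.0004 -0.0001  0.0058] turn [ 0.0003 -0.0014  0.0008] shift-after [-0.0004 -0.0001  0.0058]
```

```bash

python3 -m crank '[0,0,0.003,0,0,0,-1, 0,0,0.002,0,0,0,-1, 0,0,0,0,0,0,-1, 0,0,0,0,0,0,-0.5, 0,0,0,0,0,0,-0.4, 0,0,0,0,0,0,-0.4, 0,0,0,0,0,0,-0.4]'
python3 -m crank '[0,0,-0.015,0,0,0,-0.4, 0,0,-0.025,0,0,0,-0.4, 0,0,-0.03,0,0,0,-0.4, 0,0,-0.03,0,0,0,1, 0,0,-0.03,0,0,0,1, 0,0,0,0,0,0,1]'
python3 -c "
from h import *
snap('w12'); go((.4315,.243,.13),-14)"
```

```text
time_s: 20.15
eef_pos: [0.6146, -0.1465, 0.006]
orientation: [-3.141, 0.027, 0.0]
wrist_force: [-0.4, -0.2, 0.2]
finger_gap: 0.0257
grasp_force: 0.0
time_s: 20.75
eef_pos: [0.6164, -0.1469, 0.1424]
orientation: [3.14, -0.027, 0.012]
wrist_force: [0.7, -0.2, 0.7]
finger_gap: 0.0677
grasp_force: 0.0
t 20.8 pos [ 0.6158 -0.1468  0.1398] yaw -90.98 F [0.8476 0.0178 0.379 ] gap 0.07531582957822186 j6 2.9247561848414683
shift-first [-0.191  -0.3866  0.0084] turn [ 0.0043 -0.0035 -1.3436] shift-after [ 0.3336 -0.2731  0.0098]
```

```bash

python3 -m crank '[0,0,0,0,0,-0.149,1, 0,0,0,0,0,-0.149,1, 0,0,0,0,0,-0.149,1, 0,0,0,0,0,-0.149,1, 0,0,0,0,0,-0.149,1, 0,0,0,0,0,-0.149,1, 0,0,0,0,0,-0.149,1, 0,0,0,0,0,-0.149,1]' >/dev/null
python3 -m crank '[0,0,0,0,0,-0.149,1, 0.033,-0.027,0,0,0,0,1, 0.033,-0.027,0,0,0,0,1, 0.033,-0.027,0,0,0,0,1, 0.033,-0.027,0,0,0,0,1, 0.033,-0.027,0,0,0,0,1, 0.033,-0.027,0,0,0,0,1, 0.033,-0.027,0,0,0,0,1]' >/dev/null
python3 -m crank '[0.033,-0.027,0,0,0,0,1, 0.033,-0.027,0,0,0,0,1, 0,0,0,0,0,0,1, 0,0,0,0,0,0,1]' 
python3 -c "
from h import *
snap('w13'); go((.4315,.243,.001),-14)"
```

```text
time_s: 22.8
eef_pos: [0.4509, 0.2015, 0.1358]
orientation: [2.476, 1.934, -0.001]
wrist_force: [-0.4, -0.0, 0.5]
finger_gap: 0.0855
grasp_force: 0.0
t 22.85 pos [0.4513 0.2008 0.1358] yaw -14.1 F [ 0.392  -0.3806  0.2681] gap 0.08577040800220251 j6 2.235613558151929
shift-first [ 0.0362 -0.0295  0.1348] turn [-0.0003  0.0006 -0.0017] shift-after [ 0.0362 -0.0295  0.1348]
```

```bash
python3 -c "
from h import *
P=dict(np.load('pics/w13.npz')); im=cv2.cvtColor(cv2.imread('pics/w13_raw.png'),cv2.COLOR_BGR2GRAY).astype(np.float32)
c=np.array([.4315,.243]); t=np.radians(-14); ex=np.array([np.cos(t),np.sin(t)]); ey=np.array([-ex[1],ex[0]])
def sm(lx,ly):
    u=proj(P,np.r_[c+ex*lx+ey*ly,.022]); return int(im[int(round(u[1])),int(round(u[0]))]) if 0<=u[0]<511 and 0<=u[1]<383 else -1
for ly in (-.07,-.04,0,.04,.07): print('y',ly,[(int(x*1000),sm(x,ly)) for x in np.arange(-.035,.036,.0025)])
for lx in (-.015,0,.015): print('x',lx,[(int(y*1000),sm(lx,y)) for y in np.r_[np.arange(-.1,-.06,.003),np.arange(.06,.1,.003)]])"
```

```text
y -0.07 [(-35, 78), (-32, 84), (-30, 78), (-27, 78), (-24, 86), (-22, 100), (-19, 90), (-17, 95), (-14, 99), (-12, 94), (-9, 158), (-7, 193), (-4, 226), (-2, 212), (0, 222), (2, 228), (5, 216), (7, 216), (10, 229), (12, 210), (15, 215), (17, 228), (20, 120), (22, 90), (25, 17), (27, 192), (30, 181), (32, 167), (35, 159)]
y -0.04 [(-35, 80), (-32, 77), (-30, 80), (-27, 80), (-24, 77), (-22, 93), (-19, 87), (-17, 88), (-14, 101), (-12, 103), (-9, 92), (-7, 96), (-4, 100), (-2, 88), (0, 95), (2, 101), (5, 94), (7, 89), (10, 96), (12, 92), (15, 92), (17, 92), (20, 77), (22, 83), (25, 78), (27, 76), (30, 124), (32, 182), (35, 173)]
y 0 [(-35, 64), (-32, 65), (-30, 65), (-27, 63), (-24, 68), (-22, 87), (-19, 94), (-17, 100), (-14, 104), (-12, 96), (-9, 93), (-7, 102), (-4, 100), (-2, 93), (0, 98), (2, 100), (5, 93), (7, 94), (10, 98), (12, 104), (15, 87), (17, 91), (20, 95), (22, 88), (25, 86), (27, 85), (30, 88), (32, 87), (35, 84)]
y 0.04 [(-35, 61), (-32, 60), (-30, 60), (-27, 56), (-24, 52), (-22, 65), (-19, 89), (-17, 101), (-14, 97), (-12, 92), (-9, 91), (-7, 103), (-4, 101), (-2, 92
[... 742 characters left out ...]
(87, 207), (90, 209), (93, 207), (96, 208), (99, 205)]
x 0 [(-100, 186), (-97, 198), (-94, 138), (-91, 144), (-88, 146), (-84, 149), (-81, 132), (-78, 223), (-75, 225), (-72, 220), (-69, 222), (-66, 227), (-63, 235), (-60, 98), (60, 98), (63, 89), (66, 101), (69, 104), (72, 105), (75, 101), (78, 77), (81, 158), (84, 177), (87, 158), (90, 148), (93, 133), (96, 136), (99, 142)]
x 0.015 [(-100, 135), (-97, 142), (-94, 178), (-91, 195), (-88, 186), (-84, 186), (-81, 178), (-78, 203), (-75, 203), (-72, 213), (-69, 215), (-66, 214), (-63, 210), (-60, 217), (60, 91), (63, 93), (66, 94), (69, 86), (72, 88), (75, 81), (78, 85), (81, 86), (84, 88), (87, 81), (90, 192), (93, 195), (96, 190), (99, 189)]
```

```bash

python3 -m crank '[0.018,-0.0145,0.01,0,0,0,1, 0.018,-0.0145,0.02,0,0,0,1, 0,0,0.03,0,0,0,1, 0,0,0.03,0,0,0,1, 0,0,0.025,0,0,0,1, 0,0,0.014,0,0,0,1, 0,0,0,0,0,0,1, 0,0,0,0,0,0,1]' 50
python3 -c "
from h import *
go((.4315,.243,.002),-14)"
```

```text
time_s: 23.65
eef_pos: [0.4329, 0.2425, 0.0079]
orientation: [2.479, 1.93, 0.001]
wrist_force: [0.2, 0.9, 0.1]
finger_gap: 0.0858
grasp_force: 0.0
t 23.65 pos [0.4329 0.2425 0.0079] yaw -14.21 F [0.1752 0.9199 0.1485] gap 0.08581739808904768 j6 2.3295026046579714
shift-first [ 0.0001 -0.0015  0.0059] turn [ 0.0004 -0.0003 -0.0036] shift-after [ 0.0001 -0.0015  0.0059]
```

```bash

python3 -m crank '[0,-0.0015,0.005,0,0,0,1, 0,0,0,0,0,0,-1, 0,0,0,0,0,0,-1, 0,0,0,0,0,0,-1, 0,0,0,0,0,0,-1, 0,0,0,0,0,0,-1, 0,0,0,0,0,0,-1, 0,0,0,0,0,0,-1]' 50
python3 -m crank '[0,0,0,0,0,0,-1, 0,0,-0.02,0,0,0,-1, 0,0,-0.03,0,0,0,-1, 0,0,-0.03,0,0,0,-1, 0,0,0,0,0,0,-1]' 
python3 -c "
from h import *
go((.609,.117,.08),-5.2)"
```

```text
time_s: 24.45
eef_pos: [0.4312, 0.2435, 0.0029]
orientation: [2.478, 1.931, 0.002]
wrist_force: [0.1, -0.9, 5.9]
finger_gap: 0.0441
grasp_force: 51.5
time_s: 24.95
eef_pos: [0.4325, 0.2443, 0.0861]
orientation: [2.477, 1.931, 0.009]
wrist_force: [0.5, 0.2, -0.8]
finger_gap: 0.0439
grasp_force: 51.1
t 24.95 pos [0.4325 0.2443 0.0861] yaw -14.14 F [ 0.4996  0.2119 -0.8097] gap 0.043859115980280035 j6 2.3317621978138954
shift-first [-0.0803  0.2022  0.0066] turn [ 0.0046 -0.0037 -0.1561] shift-after [-0.1108  0.1873  0.0061]
```

```bash

python3 -m crank '[-0.0134,0.0337,0,0,0,0,-1, -0.0134,0.0337,0,0,0,0,-1, -0.0134,0.0337,0,0,0,0,-1, -0.0134,0.0337,0,0,0,0,-1, -0.0134,0.0337,0,0,0,0,-1, -0.0134,0.0337,0,0,0,0,-1, 0,0,0,0,0,-0.078,-1, 0,0,0,0,0,-0.078,-1]' >/dev/null
python3 -m crank '[0,0,0,0,0,0,-1, 0,0,0,0,0,0,-1]' 
python3 -c "
from h import *
go((.609,.117,.0075),-5.2); snap('w14')
P=dict(np.load('pics/w14.npz')); im=cv2.imread('pics/w14_raw.png').astype(int)
m=(im[:,:,0]>im[:,:,2]*1.5+15)
c=np.array([.609,.117]); t=np.radians(-5.2); ex=np.array([np.cos(t),np.sin(t)]); ey=np.array([-ex[1],ex[0]])
def sm(lx,ly):
    u=proj(P,np.r_[c+ex*lx+ey*ly,.025]); return int(m[int(round(u[1])),int(round(u[0]))]) if 0<=u[0]<511 and 0<=u[1]<383 else -1
for ly in (.03,.06,.08,.095): print(ly,[ (int(round(x*1000)),sm(x,ly)) for x in np.r_[np.arange(-.076,-.060,.002),np.arange(.06,.077,.002)]])
for lx in (-.05,.05): print(lx,[(int(round(y*1000)),sm(lx,y)) for y in np.r_[np.arange(-.108,-.09,.002),np.arange(.09,.108,.002)]])
"
```

```text
time_s: 25.95
eef_pos: [0.6069, 0.1159, 0.0814]
orientation: [-2.322, -2.115, 0.001]
wrist_force: [-0.6, 1.1, -0.6]
finger_gap: 0.0439
grasp_force: 51.3
t 25.95 pos [0.6069 0.1159 0.0814] yaw -5.33 F [-0.5744  1.0519 -0.5908] gap 0.0439300684282472 j6 1.852575748709453
shift-first [0.0013 0.0021 0.0739] turn [-0.0009  0.0003 -0.0022] shift-after [0.0012 0.002  0.0739]
0.03 [(-76, 0), (-74, 0), (-72, 0), (-70, 0), (-68, 0), (-66, 1), (-64, 1), (-62, 1), (60, 1), (62, 1), (64, 1), (66, 1), (68, 1), (70, 0), (72, 0), (74, 0), (76, 0)]
0.06 [(-76, 0), (-74, 0), (-72, 0), (-70, 0), (-68, 0), (-66, 1), (-64, 1), (-62, 1), (60, 1), (62, 1), (64, 1), (66, 1), (68, 1), (70, 0), (72, 0), (74, 0), (76, 0)]
0.08 [(-76, 0), (-74, 0), (-72, 0), (-70, 0), (-68, 0), (-66, 1), (-64, 1), (-62, 1), (60, 1), (62, 1), (64, 1), (66, 1), (68, 1), (70, 0), (72, 0), (74, 0), (76, 0)]
0.095 [(-76, 0), (-74, 0), (-72, 0), (-70, 0), (-68, 0), (-66, 0), (-64, 1), (-62, 1), (60, 1), (62, 1), (64, 1), (66, 1), (68, 1), (70, 0), (72, 0), (74, 0), (76, 0)]
-0.05 [(-108, 0), (-106, 0), (-104, 0), (-102, 0), (-100, 0), (-98, 0), (-96, 0), (-94, 0), (-92, 0), (90, 1), (92, 1), (94, 1), (96, 1), (98, 1), (100, 1), (102, 0), (104, 0), (106, 0)]
0.05 [(-108, 0), (-106, 0), (-104, 0), (-102, 0), (-100, 0), (-98, 0), (-96, 0), (-94, 0), (-92, 0), (90, 1), (92, 1), (94, 1), (96, 1), (98, 1), (100, 1), (102, 0), (104, 0), (106, 0)]
```

```bash

python3 -m crank '[0.001,0.002,0.02,0,0,0,-1, 0,0,0.02,0,0,0,-1, 0,0,0.015,0,0,0,-1, 0,0,0.009,0,0,0,-1, 0,0,0,0,0,0,-1, 0,0,0,0,0,0,-1]'
python3 -c "
from h import *
go((.61,.117,.007),-5.2)"
```

```text
time_s: 26.6
eef_pos: [0.6095, 0.1168, 0.0187]
orientation: [2.32, 2.118, 0.001]
wrist_force: [-0.1, -0.2, -0.6]
finger_gap: 0.0439
grasp_force: 51.3
t 26.6 pos [0.6095 0.1168 0.0187] yaw -5.22 F [-0.05   -0.2195 -0.5516] gap 0.04386537868181122 j6 1.8512552397530657
shift-first [0.0002 0.0005 0.0117] turn [ 0.0006 -0.0002 -0.0004] shift-after [0.0002 0.0005 0.0117]
```

```bash

python3 -m crank '[0,0,0.006,0,0,0,-1, 0,0,0.004,0,0,0,-1, 0,0,0.0015,0,0,0,-1, 0,0,0,0,0,0,-1, 0,0,0,0,0,0,0.5, 0,0,0,0,0,0,0.5, 0,0,0,0,0,0,0.5, 0,0,0,0,0,0,0.5]'
python3 -m crank '[0,0,-0.02,0,0,0,0.5, 0,0,-0.03,0,0,0,0.5, 0,0,-0.03,0,0,0,1, 0,0,-0.03,0,0,0,1, 0,0,-0.03,0,0,0,1, 0,0,0,0,0,0,1, 0,0,0,0,0,0,1]'
python3 -c "
from h import *
go((.4387,-.28,.17),-5.2); snap('w15')
P=dict(np.load('pics/w15.npz')); im=cv2.imread('pics/w15_raw.png').astype(int)
m=(im[:,:,2]>im[:,:,0])
c=np.array([.61,.117]); t=np.radians(-5.2); ex=np.array([np.cos(t),np.sin(t)]); ey=np.array([-ex[1],ex[0]])
def sm(lx,ly):
    u=proj(P,np.r_[c+ex*lx+ey*ly,.026]); return int(m[int(round(u[1])),int(round(u[0]))]) if 0<=u[0]<511 and 0<=u[1]<383 else -1
for ly in (-.06,-.02,.03,.07): print(ly,''.join(str(sm(x,ly)) for x in np.arange(-.03,.0305,.001)))
for lx in (-.01,.01): print(lx,[(int(round(y*1000)),sm(lx,y)) for y in np.r_[np.arange(-.09,-.07,.002),np.arange(.07,.09,.002)]])
"
```

```text
time_s: 27.4
eef_pos: [0.6093, 0.1167, 0.0065]
orientation: [2.32, 2.118, -0.0]
wrist_force: [0.5, -0.0, -0.2]
finger_gap: 0.064
grasp_force: 0.0
time_s: 28.1
eef_pos: [0.6097, 0.1168, 0.1471]
orientation: [2.32, 2.118, 0.002]
wrist_force: [0.0, 0.4, -0.2]
finger_gap: 0.0855
grasp_force: 0.0
t 28.1 pos [0.6097 0.1168 0.1471] yaw -5.21 F [ 0.0035  0.37   -0.2031] gap 0.08550634699797481 j6 1.8509585295853006
shift-first [-0.4107 -0.1342 -0.0233] turn [ 0.0013 -0.0004 -0.0001] shift-after [-0.4106 -0.1343 -0.0229]
-0.06 0000001111111111111111111111111111111111111111111100000000000
-0.02 0000000111111111111111111111111111111111111111111110000000000
0.03 0000000011111111111111111111111111111111111111111111000000000
0.07 0000000001111111111111111111111111111111111111111111110000000
-0.01 [(-90, 0), (-88, 0), (-86, 0), (-84, 0), (-82, 1), (-80, 1), (-78, 1), (-76, 1), (-74, 1), (-72, 1), (70, 1), (72, 1), (74, 1), (76, 1), (78, 0), (80, 0), (82, 0), (84, 0), (86, 0), (88, 0)]
0.01 [(-90, 0), (-88, 0), (-86, 0), (-84, 0), (-82, 1), (-80, 1), (-78, 1), (-76, 1), (-74, 1), (-72, 1), (70, 1), (72, 1), (74, 1), (76, 1), (78, 0), (80, 0), (82, 0), (84, 0), (86, 0), (88, 0)]
```

```bash

python3 -m crank '[-0.041,-0.0134,0,0,0,0,1, -0.041,-0.0134,0,0,0,0,1, -0.041,-0.0134,0,0,0,0,1, -0.041,-0.0134,0,0,0,0,1, -0.041,-0.0134,0,0,0,0,1, -0.041,-0.0134,0,0,0,0,1, -0.041,-0.0134,0,0,0,0,1, -0.041,-0.0134,0,0,0,0,1]' >/dev/null
python3 -m crank '[-0.041,-0.0134,0,0,0,0,1, -0.041,-0.0134,0,0,0,0,1, -0.03,0,0,0,0,0,1, 0,0,0,0,0,0,1, 0,0,0,0,0,0,1]' 
python3 -c "
from h import *
go((.439,-.361,.0),-5.5); snap('w16')
P=dict(np.load('pics/w16.npz')); im=cv2.imread('pics/w16_raw.png').astype(int).sum(2)//3
c=np.array([.439,-.361]); t=np.radians(-5.5); ex=np.array([np.cos(t),np.sin(t)]); ey=np.array([-ex[1],ex[0]])
def sm(lx,ly):
    u=proj(P,np.r_[c+ex*lx+ey*ly,.012]); return int(im[int(round(u[1])),int(round(u[0]))]) if 0<=u[0]<511 and 0<=u[1]<383 else -1
for ly in (-.05,-.03,0,.03,.05): print(ly,' '.join(str(sm(x,ly)) for x in np.arange(-.034,.0345,.002)))
for lx in (-.01,.01): print(lx,[(int(round(y*1000)),sm(lx,y)) for y in np.r_[np.arange(-.08,-.05,.002),np.arange(.05,.08,.002)]])
"
```

```text
time_s: 29.45
eef_pos: [0.4352, -0.3093, 0.1451]
orientation: [-2.32, -2.115, 0.001]
wrist_force: [-0.1, 0.4, -0.6]
finger_gap: 0.0854
grasp_force: 0.0
t 29.45 pos [ 0.4352 -0.3093  0.1451] yaw -5.3 F [-0.0551  0.3996 -0.5959] gap 0.08535297232397995 j6 1.045200711144689
shift-first [-0.0513  0.0089  0.145 ] turn [-0.0021 -0.0014  0.0035] shift-after [-0.0511  0.0088  0.1451]
-0.05 179 178 182 181 165 107 2 19 40 42 40 41 42 36 41 41 37 37 42 40 41 38 37 37 37 42 61 141 189 192 188 184 183 182 183
-0.03 177 176 180 173 161 109 8 21 49 45 44 43 40 35 42 44 39 42 39 37 43 43 44 36 42 44 34 103 192 191 188 187 186 186 183
0 166 174 173 171 173 159 37 9 26 38 42 38 38 43 43 40 41 41 43 42 43 39 41 45 43 41 26 114 166 180 177 179 183 183 177
0.03 171 176 175 172 170 157 111 17 29 37 37 35 32 34 37 38 42 33 38 33 31 39 39 17 17 29 29 63 124 177 182 178 180 185 177
0.05 148 146 143 137 139 143 39 54 56 24 15 16 12 9 13 12 16 10 14 14 13 15 18 11 23 49 56 55 49 119 135 172 170 175 175
-0.01 [(-80, 180), (-78, 175), (-76, 178), (-74, 180), (-72, 177), (-70, 180), (-68, 182), (-66, 133), (-64, 104), (-62, 56), (-60, 36), (-58, 41), (-56, 40), (-54, 47), (-52, 39), (50, 12), (52, 51), (54, 58), (56, 55), (58, 58), (60, 57), (62, 45), (64, 50), (66, 65), (68, 64), (70, 65), (72, 66), (74, 65), (76, 68), (78, 63)]
0.01 [(-80, 173), (-78, 174), (-76, 173), (-74, 172), (-72, 167), (-70, 170), (-68, 139), (-66, 141), (-64, 98), (-62, 51), (-60, 41), (-58, 43), (-56, 45), (-54, 41), (-52, 45), (50, 18), (52, 53), (54, 52), (56, 54), (58, 54), (60, 52), (62, 42), (64, 43), (66, 67), (68, 69), (70, 67), (72, 65), (74, 66), (76, 67), (78, 69)]
```

```bash

python3 -m crank '[-0.026,0.0045,0.01,0,0,0,1, -0.026,0.0045,0.02,0,0,0.012,1, 0,0,0.03,0,0,0,1, 0,0,0.03,0,0,0,1, 0,0,0.03,0,0,0,1, 0,0,0.015,0,0,0,1, 0,0,0,0,0,0,1, 0,0,0,0,0,0,1]' 60
python3 -c "
from h import *
go((.439,-.361,.001),-6)"
```

```text
time_s: 30.3
eef_pos: [0.4408, -0.3616, 0.0126]
orientation: [2.331, 2.105, 0.0]
wrist_force: [-0.1, 0.3, -0.4]
finger_gap: 0.0854
grasp_force: 0.0
t 30.3 pos [ 0.4408 -0.3616  0.0126] yaw -5.84 F [-0.1497  0.3301 -0.4095] gap 0.0853792964200281 j6 0.9856828221320912
shift-first [ 0.0004 -0.0018  0.0116] turn [0.0007 0.0004 0.0027] shift-after [ 0.0004 -0.0018  0.0116]
```

```bash

python3 -m crank '[0,-0.0015,0.006,0,0,0,1, 0,0,0.005,0,0,0,1, 0,0,0,0,0,0,1, 0,0,0,0,0,0,-1, 0,0,0,0,0,0,-1, 0,0,0,0,0,0,-1, 0,0,0,0,0,0,-1, 0,0,0,0,0,0,-1]' 60
python3 -m crank '[0,0,0,0,0,0,-1, 0,0,0,0,0,0,-1, 0,0,0,0,0,0,-1]' 
python3 -m crank '[0,0,-0.01,0,0,0,-1, 0,0,-0.02,0,0,0,-1, 0,0,-0.03,0,0,0,-1, 0,0,-0.035,0,0,0,-1, 0,0,-0.03,0,0,0,-1, 0,0,0,0,0,0,-1]' 
python3 -c "
from h import *
go((.6088,.1151,.12),-6.7); snap('w17'); print(r.state()['wrist_torque'])"
```

```text
time_s: 31.1
eef_pos: [0.4386, -0.3619, 0.0012]
orientation: [2.333, 2.104, -0.0]
wrist_force: [-1.9, 1.0, 6.2]
finger_gap: 0.0443
grasp_force: 62.5
time_s: 31.4
eef_pos: [0.4386, -0.3619, 0.0012]
orientation: [2.333, 2.104, -0.0]
wrist_force: [-2.3, 0.7, 5.4]
finger_gap: 0.0441
grasp_force: 62.5
time_s: 32.0
eef_pos: [0.44, -0.3629, 0.13]
orientation: [2.328, 2.1, 0.002]
wrist_force: [1.1, -0.2, -5.2]
finger_gap: 0.0441
grasp_force: 62.8
t 32.0 pos [ 0.44   -0.3629  0.13  ] yaw -5.89 F [ 1.1447 -0.2179 -5.1927] gap 0.04414579228711395 j6 0.9840112436735164
shift-first [0.4928 0.1187 0.009 ] turn [0.0053 0.0033 0.0141] shift-after [0.4944 0.1118 0.01  ]
[ 0.0517 -0.027  -0.0365]
```

```bash

python3 -m crank '[0.02,0.005,0,0,0,0,-1, 0.04,0.0097,0,0,0,0,-1, 0.04,0.0097,0,0,0,0,-1, 0.04,0.0097,0,0,0,0,-1, 0.04,0.0097,0,0,0,0,-1, 0.04,0.0097,0,0,0,0,-1, 0.04,0.0097,0,0,0,0,-1, 0.04,0.0097,0,0,0,0,-1]' >/dev/null
python3 -m crank '[0.04,0.0097,0,0,0,0,-1, 0.04,0.0097,0,0,0,0,-1, 0.04,0.0097,0,0,0,0,-1, 0.035,0.0085,0,0,0,0,-1, 0.035,0.0085,0,0,0,0.014,-1, 0.015,0.004,0,0,0,0,-1, 0,0,0,0,0,0,-1, 0,0,0,0,0,0,-1]' 
python3 -c "
from h import *
go((.6088,.1151,.0272),-6.7); snap('w18')"
```

```text
time_s: 33.65
eef_pos: [0.6123, 0.1274, 0.1238]
orientation: [-2.346, -2.088, 0.004]
wrist_force: [0.2, -0.4, -6.1]
finger_gap: 0.0442
grasp_force: 62.8
t 33.65 pos [0.6123 0.1274 0.1238] yaw -6.67 F [ 0.1959 -0.4322 -6.0645] gap 0.044209089875185584 j6 1.8925541946941258
shift-first [-0.0125 -0.0018  0.0966] turn [-0.0027  0.0013  0.0006] shift-after [-0.0127 -0.002   0.0966]
```

```bash

python3 -m crank '[-0.006,-0.001,0.01,0,0,0,-1, -0.0065,-0.001,0.02,0,0,0,-1, 0,0,0.02,0,0,0,-1, 0,0,0.02,0,0,0,-1, 0,0,0.012,0,0,0,-1, 0,0,0,0,0,0,-1, 0,0,0,0,0,0,-1]'
python3 -c "
from h import *
go((.6088,.1151,.0272),-6.7); snap('w19')
P=dict(np.load('pics/w19.npz')); im=cv2.imread('pics/w19_raw.png').astype(int)
m=(im[:,:,2]>im[:,:,0]+8)
c=np.array([.6088,.1151]); t=np.radians(-6.7); ex=np.array([np.cos(t),np.sin(t)]); ey=np.array([-ex[1],ex[0]])
def sm(lx,ly):
    u=proj(P,np.r_[c+ex*lx+ey*ly,.026]); return int(m[int(round(u[1])),int(round(u[0]))]) if 0<=u[0]<511 and 0<=u[1]<383 else -1
for ly in (.07,.073,.076): print(ly,''.join(str(sm(x,ly)) for x in np.arange(-.03,.0305,.001)))
im=cv2.imread('pics/w19_raw.png'); cv2.imwrite('pics/w19.png',cv2.resize(im,(800,600)))
"
```

```text
time_s: 34.4
eef_pos: [0.6097, 0.1152, 0.044]
orientation: [2.348, 2.087, 0.0]
wrist_force: [0.3, 1.1, -5.4]
finger_gap: 0.0441
grasp_force: 62.8
t 34.4 pos [0.6097 0.1152 0.044 ] yaw -6.73 F [ 0.3052  1.116  -5.3862] gap 0.0440614320022147 j6 1.8749816398444679
shift-first [-0.0002 -0.0009  0.0168] turn [ 0.0003 -0.     -0.0005] shift-after [-0.0002 -0.0009  0.0168]
0.07 0000000011111111111111111111111111111111111111111111100000000
0.073 0000000011111111111111111111111111111111111111111111100000000
0.076 0000000011111111111111111111111111111111111111111111000000000
```

```bash

python3 -m crank '[0,0,0.008,0,0,0,-1, 0,0,0.005,0,0,0,-1, 0,0,0.002,0,0,0,-1, 0,0,0,0,0,0,-1, 0,0,0,0,0,0,-1]'
python3 -m crank '[0,0,0.0015,0,0,0,-1, 0,0,0,0,0,0,-1, 0,0,0,0,0,0,-1]'
```

```text
time_s: 34.95
eef_pos: [0.6096, 0.1157, 0.0286]
orientation: [-2.347, -2.088, 0.0]
wrist_force: [-0.5, 0.5, -5.6]
finger_gap: 0.0446
grasp_force: 62.7
time_s: 35.25
eef_pos: [0.6098, 0.1157, 0.0273]
orientation: [2.347, 2.088, 0.001]
wrist_force: [0.8, 1.4, -5.7]
finger_gap: 0.0443
grasp_force: 62.9
```

```bash

python3 -m crank '[0,0,0.001,0,0,0,-1, 0,0,0,0,0,0,-1, 0,0,0,0,0,0,-1]'
```

```text
time_s: 35.55
eef_pos: [0.6098, 0.1157, 0.0272]
orientation: [2.347, 2.088, 0.001]
wrist_force: [-3.7, -0.5, 5.8]
finger_gap: 0.0441
grasp_force: 64.1
```

Contact: the force has gone from −5.7 to +5.8 N. Releasing and retreating.

```bash

python3 -m crank '[0,0,-0.0005,0,0,0,-0.2, 0,0,0,0,0,0,0.3, 0,0,0,0,0,0,0.6, 0,0,0,0,0,0,0.6, 0,0,0,0,0,0,0.6]'
python3 -m crank '[0,0,-0.02,0,0,0,0.6, 0,0,-0.03,0,0,0,0.6, 0,0,-0.04,0,0,0,0.6, 0,0,-0.04,0,0,0,0.6, 0,0,-0.04,0,0,0,0.6, 0,0,-0.04,0,0,0,0.6, 0,0,0,0,0,0,0.6]'
python3 -m crank '[-0.03,-0.03,0,0,0,0,0.6, -0.03,-0.03,0,0,0,0,0.6, -0.03,-0.03,0,0,0,0,0.6, -0.03,-0.03,0,0,0,0,0.6, 0,0,0,0,0,0,0.6]'
python3 - <<'E'
from h import *
im=grab_frame("side")[:,:,::-1].copy(); a=cv2.resize(im[140:250,215:335],(540,495),interpolation=cv2.INTER_CUBIC)[:,60:440]
b=grab_frame("wrist")[:,:,::-1]
k=cv2.imread("pics/w12_raw.png")
c=np.zeros((600,800,3),np.uint8); c[:495,:380]=a; c[:300,400:]=cv2.resize(b,(400,300)); c[300:,400:]=cv2.resize(k,(400,300)); cv2.imwrite("pics/final.png",c)
E
```

```text
time_s: 36.05
eef_pos: [0.6098, 0.1157, 0.0266]
orientation: [2.347, 2.088, 0.0]
wrist_force: [-0.4, -0.1, 0.2]
finger_gap: 0.0683
grasp_force: 0.0
time_s: 36.75
eef_pos: [0.6111, 0.1159, 0.243]
orientation: [2.344, 2.085, 0.012]
wrist_force: [1.2, -0.8, 0.5]
finger_gap: 0.0684
grasp_force: 0.0
time_s: 37.25
eef_pos: [0.4735, 0.0085, 0.2372]
orientation: [2.349, 2.085, -0.0]
wrist_force: [1.8, 0.3, 0.2]
finger_gap: 0.0684
grasp_force: 0.0
```

View pics/final.png

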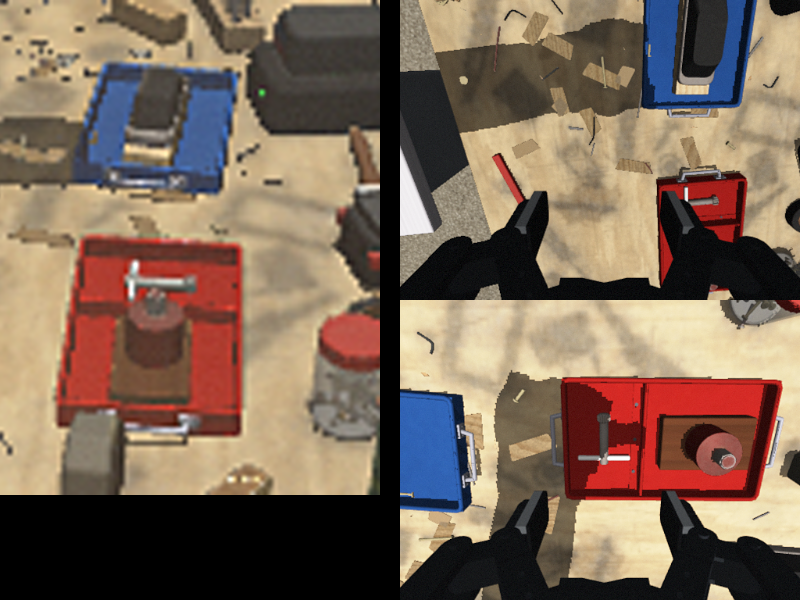

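The final view shows both kits in place. The plane is lengthwise on the pale board (155,115), the saw is on the dark board (155,340), and the key is flat in the small compartment (160,282), clear of the divider. The bystanders have not moved.

```bash
python3 -c "
from rig import job
print(job.job_done())"
```

```text
the job is handed in; nothing more can be done
None
```

Both kits are made up in their trays as asked, each board in before its tool and the bystanders left where they were, and the job was handed in at about 37 s of the 120 s allowed; no verdict was returned.

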